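# Take a temperature reading of a curing dome moulding

### The job

Check the temperature of the round dome moulding: draw the pistol-shaped infrared thermometer (it is locked on continuous reading, no need for the trigger) out of its bench cradle, turn it nose down, 45 degrees or more below level, and aim it at the middle of the dome with the lens about 10 cm away. Touch neither mould with the thermometer or the hand and do not shift the moulds, the roller or the tape. Finish while still holding the thermometer there, steady in the gripper.

Things in the scene. Friction and masses are not known exactly. Their poses are not given: they have to be found in the camera images.
- thermometer: Pistol-shaped infrared thermometer, about 0.3 kg, loose, grip down in the cradle. Origin on the barrel's axis above the grip; x = where the nose looks (level in the cradle), y across, z up. Grey barrel: box 110 long (x -55 to 55), 44 wide, from 22 below to 24 above the origin; flat sides to pinch. Then a black round nose, 36 across, to x = 85. Centre of mass about 20 below the origin.
- lens (a point): Centre of the lens, at the nose's front end: 85 ahead of the thermometer's origin on its x axis. It looks along the thermometer's x axis.
- grip_foot (a point): Foot of the thermometer's black grip, at x = -31, z = -116 from its origin. The grip is 32 (x) by 30 (y), 95 long, goes down from the barrel at x = -14 and leans 10 degrees back (towards -x). A small trigger sits in front of it.
- cradle: Bench cradle, fixed: base plate 130 x 110 x 8, black pocket 69 x 44 outside, 108 high (front wall 70). The barrel rests level on its rim, the grip hangs inside with 3 of play; it lifts straight up and is clear after 110. Origin on the bench, 130 below the thermometer's origin; x = nose side. Pocket as wide as the barrel: keep fingertips above 108.
- dome_mould: Square aluminium plate 170 x 170 x 10 with a black carbon-fibre moulding on it: a round dome 100 across and 25 high with a thin flange 136 across, in the middle. Loose, 0.85 kg. Origin at the centre of the plate's underside, z up.
- dome_top (a point): Middle of the dome: its top, 35 above the bench, on the dome mould's axis.
- panel_mould: Rectangular aluminium plate 120 (x) x 190 (y) x 10 with a flat black laminate 85 x 150 x 4 on it. Not the one to measure. Loose, 0.75 kg, 14 high. Origin at the centre of the underside.
- roller: Laminating roller lying on the bench: wooden handle 24 thick and 115 long to -x of the origin, wire frame, finned metal roller 70 long at x = 60. 25 high. Bystander. Origin at the front end of the handle, on the bench.
- tape_roll: Roll of amber tape lying flat, 90 across, 25 high. Bystander. Origin at the centre of the underside.
Not all that is in view belongs to the job. What is meant by the cradle is not pink or red, and is the larger of those in its own colour.

How it is judged:
By the outcome, as a careful person would: the job done as asked, in the order asked, and still so for the second after the job is handed in, while the arm keeps its last pose, push and grip.
It also fails if it takes over 35 s, if anything falls off the work surface, if the arm or the gripper's body presses on something with over 40 N, if the wrist force passes 120 N, or if a joint passes its speed limit or range.

### The arm

A 6-joint arm with a two-finger parallel gripper is mounted at the origin on the work surface. World frame = base frame: x ahead of the robot, y to its left, z up, the work surface at z = 0. Lengths are in m, angles in rad, forces in N, time in s.
With the tool pointing down it reaches from about 0.275 to 0.825 m from the base axis. Payload 5.2 kg.
Tool frame: the origin (TCP) lies midway between the tips of the shut fingers; the grasp point (between the pads) lies 19 mm behind it; z points along the fingers, y is the line along which they close (so a half turn about z gives the same grasp; the last joint's range is limited). The gripper opens to 93 mm and grips with 3 to 60 N. Pads are 15 mm wide; open, the fingers measure 128 mm over their backs; the gripper's body (75 mm by 188 mm) begins 65 mm behind the grasp point.
Start: joints at [-0.203, 0.259, 1.535, -0, 1.348, -0.203], TCP at [0.55, 0, 0.219] pointing down, gripper open.
Joint ranges: [-3.14, 3.14], [-0.91, 2.08], [0.19, 2.58], [-1.22, 4.36], [0.22, 2.71], [-3.12, 3.12]. Speed limits (rad/s): [2.57, 2.57, 3.14, 3.14, 3.14, 3.14].

### API

Orientations are given as a unit quaternion [w, x, y, z].
In Python, from workcell import manip, optics gives the robot as it stands.
- The arm moves only by the shell command python3 -m creep 'ROWS' [OPENING] [FORCE]. ROWS is JSON, a list of rows, each a list of 6 numbers: the shift along the tool's x, y, z scaled (see below), then the turn, a rotation vector about the tool's x, y, z scaled (see below). In form: [[tx, ty, tz, ax, ay, az], ...]. A call has 1 to 20 rows; each row is the pose to reach, as a shift and turn from the pose commanded when the call began, along the tool's axes at that moment; what a row does not reach only later rows make up. The controller multiplies each number of a shift by 250 mm and each number of a turn by pi/2 rad. A row lasts 1/10 s, in which the tool goes at most 50 mm and 8.59 degrees, less where a joint would pass 70% of its speed; a pose out of reach is approached as far as the arm can. A call with a number of a shift or a turn outside -1 to 1 is refused whole. A call with a gripper value outside its range is refused whole. OPENING is the opening, from -1 (shut) to 1 (fully open), so that 0 is half open, set as the call begins (- or left out, the last holds). The fingers move at their own pace and stop on an object; FORCE is the grip in N (left out, the last holds). Time passes only in rows, so rows that repeat a pose let the fingers close. It gives the time, the measured TCP pose, the force, the opening and the grip force at its end, in the units of the state.
- manip.get_obs(): the state, without advancing time (a new reading comes with each control period).
- optics.capture(name): name is "scene" or "side" or "wrist"; returns the picture (420x560x3 uint8, red, green, blue); there is no depth.
- optics.calibration(name): a dict with "fx", "fy", "cx", "cy" (pixels), "D" ([k1, k2, p1, p2, k3] as OpenCV has them; the pictures are not rectified), "position" and "orientation" of the camera in the world. Camera axes: x right, y down, z forward; pixel columns grow to the right and rows downward; lengths in m; the calibration is good to about 2 mm. A picture is of the moment at which its call begins: read the wrist's pose just before it. calibration takes no time and is no camera call; for the wrist camera it gives the pose at the moment of the call.
- manip.finish_job(): hands the job in; it is judged then, once.
The state is a dict: "time": time; "joint_positions": joint angles; "joint_velocities": joint speeds; "joint_efforts": joint torques, N m; "tcp_pos": TCP position; "eef_rot": TCP orientation; "force": force on the tool from outside, world axes, zero at the start; "wrist_torque": the same for the moment, N m; "grip_width": opening from 0.0 (shut) to 1.0 (fully open); "grip_force": force on a finger pad.
Only numpy, scipy, OpenCV 4.12 (cv2) and the standard library are available. Lean on these libraries where they do the work, as an engineer would, in place of code of your own. Each camera call takes 0.05 s, during which the arm holds its last target. There are 200 camera calls.

## Working session

There is one attempt and no reset: what is moved stays moved. The work goes in short steps, Python scripts to look and compute and a shell command to move; the robot and the scene stay as the last step left them, time stands still between calls to the robot, and variables do not carry over. Pictures are saved under pics/ and viewed, at most 10 in all, crops included, and the job is handed in when it is done.

```bash
mkdir -p pics; python3 - <<'E'
from workcell import manip, optics
import cv2
for n in("scene","side"):
    im=optics.capture(n); cv2.imwrite(f"pics/{n}0.png",im[:,:,::-1]); c=optics.calibration(n); print(n,c)
o=manip.get_obs(); print(o['time'],o['tcp_pos'],o['eef_rot'],o['force'])
E
```

```text
scene {'fx': 385.37373325040863, 'fy': 385.37373325040863, 'cx': 277.9657973427534, 'cy': 215.39209566316904, 'D': array([-0.04082477,  0.        ,  0.        ,  0.        ,  0.        ]), 'position': array([1.02420806, 0.56919702, 0.89194841]), 'orientation': array([-0.12295904,  0.29564493,  0.87944581, -0.35220764])}
side {'fx': 381.05143255532863, 'fy': 381.05143255532863, 'cx': 282.73890496567304, 'cy': 206.87458852588958, 'D': array([-0.09958189,  0.        ,  0.        ,  0.        ,  0.        ]), 'position': array([-0.02436672, -0.72320963,  0.61552479]), 'orientation': array([-0.47154018,  0.81729753, -0.28457749,  0.169382  ])}
0.1 [5.49536492e-01 1.30879485e-04 2.17904730e-01] [-6.70729769e-04  7.07096847e-01  7.07116261e-01 -4.40053135e-04] [ 0.03459146  0.45956294 -0.11314478]
```

View pics/scene0.png

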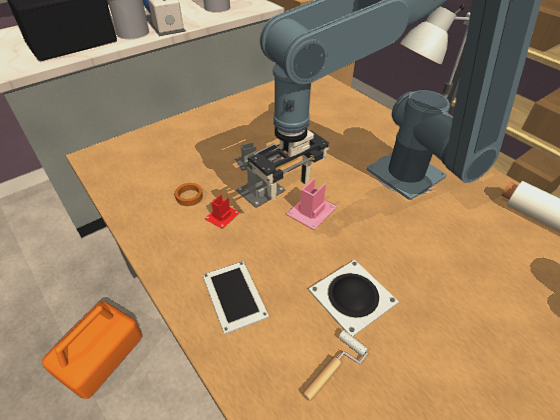

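View pics/side0.png

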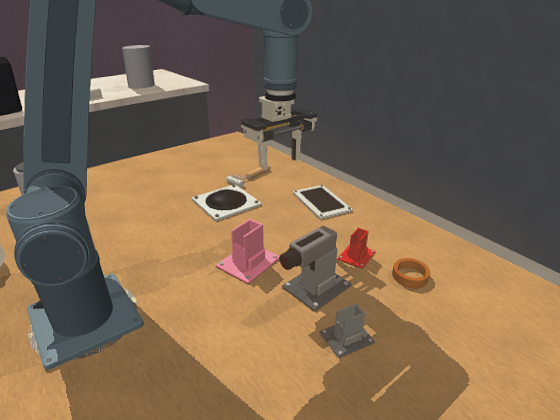

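Side view: the thermometer sits in the larger grey cradle (317,270), nose to the left (288,260). Lookalikes: pink cradle (248,250), red cradle (357,250) and small grey cradle (348,330). I choose the grey one at (317,275). The dome mould is at scene (353,295), the panel at (235,297), the roller at (340,365) and the tape at (189,194).

```bash
cat > h.py <<'E'
import numpy as np, cv2
from workcell import manip, optics
from scipy.spatial.transform import Rotation as R
def rot(q): return R.from_quat([q[1],q[2],q[3],q[0]])
def ray(n,uv,c=None):
    c=c or optics.calibration(n); K=np.array([[c['fx'],0,c['cx']],[0,c['fy'],c['cy']],[0,0,1]])
    p=cv2.undistortPoints(np.array(uv,float).reshape(-1,1,2),K,c['D'])[:,0]
    return c['position'],rot(c['orientation']).apply(np.c_[p,np.ones(len(p))])
def onplane(n,uv,z,c=None):
    o,d=ray(n,uv,c); return o+d*((z-o[2])/d[:,2])[:,None]
def proj(n,P,c=None):
    c=c or optics.calibration(n); K=np.array([[c['fx'],0,c['cx']],[0,c['fy'],c['cy']],[0,0,1]])
    q=rot(c['orientation']).inv(); 
    return cv2.projectPoints(np.array(P,float).reshape(-1,3),q.as_rotvec(),-q.apply(c['position']),K,c['D'])[0][:,0]
E
python3 - <<'E'
from h import *
im=cv2.imread("pics/side0.png"); cv2.imwrite("pics/c1.png",cv2.resize(im[220:310,265:365],None,fx=6,fy=6,interpolation=cv2.INTER_CUBIC))
s=cv2.imread("pics/scene0.png"); 
for n,f,box in(("scene",s,(300,255,405,340)),("side",im,(185,180,265,222))):
    x0,y0,x1,y1=box; g=cv2.cvtColor(f[y0:y1,x0:x1],cv2.COLOR_BGR2HSV)
    m=((g[...,1]<60)&(g[...,2]>130)).astype(np.uint8)
    cs,_=cv2.findContours(m,0,1); k=max(cs,key=cv2.contourArea)+[x0,y0]
    print(n,cv2.contourArea(k)); r=cv2.approxPolyDP(cv2.convexHull(k),6,True)[:,0]
    P=onplane(n,r,.01); print(r.tolist(),P.round(4).tolist(),P.mean(0), cv2.minAreaRect(P[:,:2].astype(np.float32)*1000))
E
```

```text
scene 3551.0
[[355, 260], [398, 302], [355, 339], [341, 339], [309, 288]] [[0.4363, 0.1743, 0.01], [0.4444, 0.3414, 0.01], [0.6086, 0.3461, 0.01], [0.6358, 0.3253, 0.01], [0.6029, 0.1664, 0.01]] [0.54561382 0.27071489 0.01      ] ((536.5404663085938, 259.5677185058594), (179.7714385986328, 192.12930297851562), 87.27579498291016)
side 1298.0
[[261, 203], [216, 220], [192, 197], [241, 180]] [[0.5987, 0.1599, 0.01], [0.4303, 0.1582, 0.01], [0.4402, 0.3351, 0.01], [0.6415, 0.3433, 0.01]] [0.52769435 0.24913834 0.01      ] ((535.909912109375, 250.76126098632812), (212.99130249023438, 182.94287109375), 0.5811883807182312)
```

View pics/c1.png

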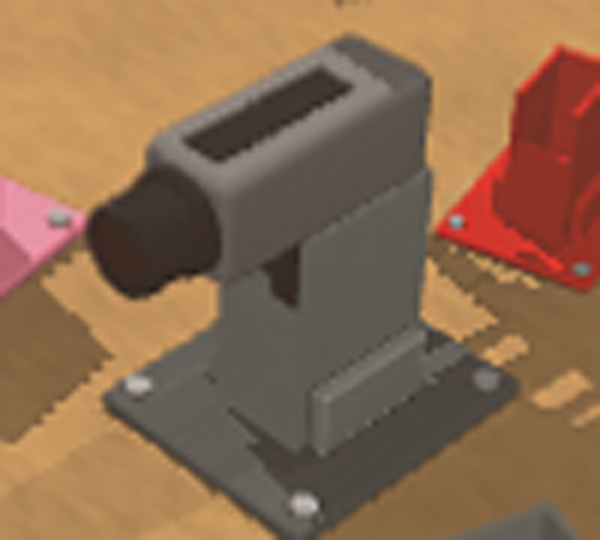

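The crop shows the thermometer in the larger grey cradle. Plate corners are at about (282.5,286.7), (315.5,310) and (351.3,283.3); the nose tip is at (285,262) and the barrel's near rear top corner at (336.7,233.3).

```bash
python3 - <<'E'
from h import *
f=lambda L:np.array(L,float)/6+[265,220]
P=onplane("side",f([[105,400],[303,540],[518,380],[137,384],[303,504],[486,378]]),.008); print("plate",P[:,:2].round(4).tolist(), "diag mid",(P[0]+P[2])/2,(P[3]+P[5])/2)
print([np.linalg.norm(P[i]-P[j]).round(4) for i,j in((0,1),(1,2))])
d=P[0]-P[1]; d2=P[1]-P[2]
T=onplane("side",f([[430,80],[350,35],[155,140],[222,195]]),.154); print("top",T[:,:2].round(4).tolist(),T.mean(0))
N=onplane("side",f([[125,248]]),.13);print("nose",N)
print("yaw", *[np.degrees(np.arctan2(v[1],v[0])) for v in (P[1]-P[2],P[3]-P[1],P[4]-P[5],T[3]-T[0],T[2]-T[1])])
s=cv2.imread("pics/scene0.png");g=s[255:345,300:405].max(2); m=(g<60).astype(np.uint8)
k=max(cv2.findContours(m,0,1)[0],key=cv2.contourArea)+[300,255]; e=cv2.fitEllipse(k); print(e,onplane("scene",[e[0]],.012))
D=onplane("scene",k[:,0],.012);print(cv2.minEnclosingCircle((D[:,:2]*1000).astype(np.float32)))
E
```

```text
plate [[0.4047, -0.1945], [0.4141, -0.2986], [0.541, -0.2877], [0.4206, -0.195], [0.4267, -0.285], [0.5319, -0.2788]] diag mid [ 0.47287875 -0.24108581  0.008     ] [ 0.47622431 -0.2369016   0.008     ]
[np.float64(0.1045), np.float64(0.1274)]
top [[0.5015, -0.2606], [0.4996, -0.2208], [0.3989, -0.2278], [0.3962, -0.2662]] [ 0.44904792 -0.24386746  0.154     ]
nose [[ 0.37203856 -0.24477312  0.13      ]]
yaw -175.07593861374139 86.4168376591549 -176.63750241768216 -176.9563881943316 -176.00100559972375
((353.2206115722656, 294.9959716796875), (40.93663787841797, 50.31545639038086), 110.07791137695312) [[0.52443432 0.25500767 0.012     ]]
((522.587890625, 252.45069885253906), 66.57478332519531)
```

```bash
cat >> h.py <<'E'
def thR(yaw,pitch=0): return R.from_euler('ZY',[yaw,pitch],degrees=True)   # pitch>0: nose down
def toolR(th,tilt=25,s=1):
    t=np.radians(tilt); z=np.array([np.sin(t),0,-np.cos(t)]); y=np.array([0,s,0.]); x=np.cross(y,z)
    return th*R.from_matrix(np.c_[x,y,z])
def rows(p,Rt):
    o=manip.get_obs(); R0=rot(o['eef_rot']); d=R0.inv().apply(np.array(p)-o['tcp_pos']); w=(R0.inv()*Rt).as_rotvec()
    print("row",np.r_[d/.25,w/(np.pi/2)].round(4).tolist(),"mm",np.linalg.norm(d)*1e3,"deg",np.degrees(np.linalg.norm(w)))
TH=np.array([.452,-.243,.130]); YAW=-176.3
E
python3 - <<'E'
from h import *
for s in(1,-1):
    Rt=toolR(thR(YAW),25,s); z=Rt.apply([0,0,1]); rows(TH+z*(.019-.10),Rt)
E
```

```text
row [-0.9637, -0.2534, 0.0581, 0.208, -0.2223, 0.9426] mm 249.5393228799179 deg 89.14659211639845
row [-0.9637, -0.2534, 0.0581, 0.2262, 0.2116, -1.023] mm 249.5393228799179 deg 96.19623339230145
```

```bash
python3 -m creep '[[-0.1,-0.025,0,0.02,-0.02,0.09],[-0.25,-0.06,0.01,0.05,-0.05,0.22],[-0.4,-0.1,0.02,0.08,-0.09,0.38],[-0.55,-0.14,0.03,0.12,-0.125,0.53],[-0.7,-0.18,0.04,0.15,-0.16,0.68],[-0.82,-0.21,0.05,0.18,-0.19,0.8],[-0.91,-0.24,0.055,0.2,-0.21,0.89],[-0.964,-0.253,0.058,0.208,-0.222,0.943],[-0.964,-0.253,0.058,0.208,-0.222,0.943],[-0.964,-0.253,0.058,0.208,-0.222,0.943],[-0.964,-0.253,0.058,0.208,-0.222,0.943],[-0.964,-0.253,0.058,0.208,-0.222,0.943],[-0.964,-0.253,0.058,0.208,-0.222,0.943],[-0.964,-0.253,0.058,0.208,-0.222,0.943]]' 1
python3 - <<'E'
from h import *
print(manip.get_obs()['joint_positions'].round(3))
w=optics.capture("wrist"); c=optics.calibration("wrist"); s=optics.capture("scene")
cv2.imwrite("pics/w1.png",w[:,:,::-1]);cv2.imwrite("pics/s1.png",s[:,:,::-1])
print(proj("wrist",[TH+[0,0,.024]]),c)
E
```

```text
time: 1.5
tcp_pos: [0.4866, -0.2408, 0.2042]
eef_rot: [0.007, 0.976, 0.032, -0.215]
force: [0.0, 0.6, 0.4]
grip_width: 1.005
grip_force: 0.0
[-0.509  0.525  1.255 -0.234  1.729  1.002]
[[281.06959192 238.77947661]] {'fx': 364.36675589677844, 'fy': 364.36675589677844, 'cx': 280.8360222891118, 'cy': 208.0115871833377, 'D': array([0.02311513, 0.        , 0.        , 0.        , 0.        ]), 'position': array([ 0.6200833 , -0.23171643,  0.32580592]), 'orientation': array([ 0.24710396,  0.68735211, -0.64249114, -0.23171503])}
```

View pics/w1.png

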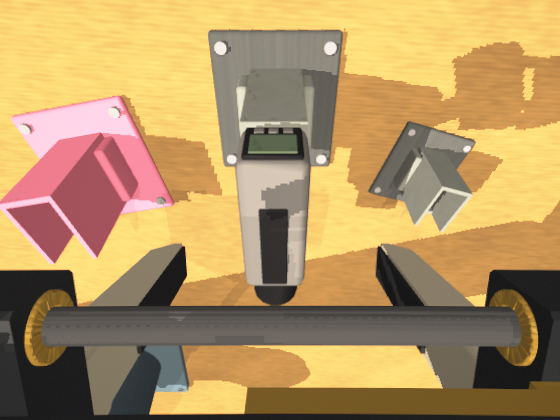

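View pics/s1.png

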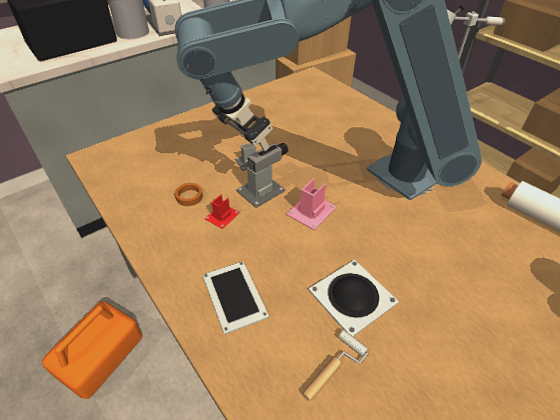

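Wrist view: the barrel lies between the fingers. Its front edge is at row 285 (cols 246–304), its sides at row 170 are cols 238–310, and the cradle screws are at (221,48), (330,48), (232,159) and (321,159). The scene view shows nothing disturbed.

```bash
python3 - <<'E'
from h import *
P=onplane("wrist",[[221,48],[330,48],[321,159],[232,159]],.009); print(P[:,:2].round(4).tolist(),P.mean(0))
v=(P[3]-P[0]+P[2]-P[1]);print("yaw",np.degrees(np.arctan2(v[1],v[0])))
T=onplane("wrist",[[246,285],[304,285],[238,170],[310,170]],.152);print(T[:,:2].round(4).tolist())
a,b=T[:2].mean(0),T[2:].mean(0); v=a-b; print("yaw2",np.degrees(np.arctan2(v[1],v[0])), "origin",a-.055*v/np.linalg.norm(v))
print("scene check cradle screws", proj("scene",P))
E
```

```text
[[0.5261, -0.1883], [0.5322, -0.278], [0.4257, -0.2853], [0.4196, -0.1952]] [ 0.47591083 -0.23670722  0.009     ]
yaw -176.16861794697635
[[0.4001, -0.2202], [0.403, -0.2635], [0.503, -0.215], [0.5057, -0.2559]]
yaw2 -176.4349193682345 origin [ 0.45643771 -0.23841821  0.152     ]
scene check cradle screws [[256.41219256 202.63421824]
 [239.76029188 188.63375694]
 [263.88229103 175.31341091]
 [280.85786255 188.37618638]]
```

```bash
sed -i 's/^TH=.*/TH=np.array([.4553,-.2388,.130]); YAW=-176.3/' h.py; python3 - <<'E'
from h import *
Rt=toolR(thR(YAW),25,1); z=Rt.apply([0,0,1]); rows(TH+thR(YAW).apply([-.005,0,.004])+z*.019,Rt)
E
```

```text
row [0.0233, -0.0162, 0.3757, 0.0002, -0.0015, 0.0001] mm 94.18811335295808 deg 0.13759066991430846
```

```bash
python3 -m creep '[[0.023,-0.016,0.05,0,0,0],[0.023,-0.016,0.12,0,0,0],[0.023,-0.016,0.19,0,0,0],[0.023,-0.016,0.25,0,0,0],[0.023,-0.016,0.31,0,0,0],[0.023,-0.016,0.35,0,0,0],[0.023,-0.016,0.375,0,0,0],[0.023,-0.016,0.375,0,0,0],[0.023,-0.016,0.375,0,0,0]]' 1
python3 - <<'E'
from h import *
w=optics.capture("wrist"); cv2.imwrite("pics/w2.png",w[:,:,::-1])
Rt=toolR(thR(YAW),25,1); z=Rt.apply([0,0,1]); rows(TH+thR(YAW).apply([-.005,0,.004])+z*.019,Rt)
E
```

```text
time: 2.5
tcp_pos: [0.4527, -0.2393, 0.117]
eef_rot: [0.007, 0.976, 0.031, -0.215]
force: [0.2, -0.5, -0.2]
grip_width: 1.003
grip_force: 0.0
row [-0.0014, -0.0017, 0.0024, 0.0004, -0.0019, -0.0006] mm 0.8141304270698404 deg 0.17963619802227412
```

View pics/w2.png

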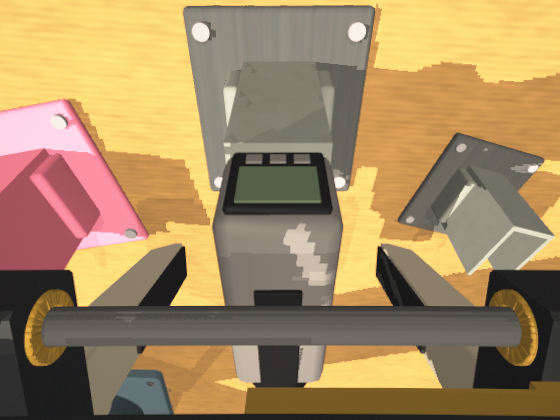

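The barrel (centre column about 278) is centred between the fingers (about 281) and straight. Closing.

```bash
python3 -m creep '[[0,0,0,0,0,0],[0,0,0,0,0,0],[0,0,0,0,0,0],[0,0,0,0,0,0],[0,0,0,0,0,0],[0,0,0,0,0,0],[0,0,0,0,0,0],[0,0,0,0,0,0]]' -1 15
python3 -m creep '[[0,0,0,0,0,0],[0,0,0,0,0,0],[0,0,0,0,0,0]]' -1 45
python3 - <<'E'
from h import *
o=manip.get_obs(); rows(o['tcp_pos']+[0,0,.135],rot(o['eef_rot'])); print(o['joint_positions'])
E
```

```text
time: 3.35
tcp_pos: [0.4523, -0.239, 0.1167]
eef_rot: [0.007, 0.976, 0.031, -0.215]
force: [0.4, 2.1, 1.2]
grip_width: 0.474
grip_force: 15.0
time: 3.65
tcp_pos: [0.4523, -0.2391, 0.1167]
eef_rot: [0.007, 0.976, 0.031, -0.215]
force: [-0.5, 0.8, 0.0]
grip_width: 0.473
grip_force: 45.0
row [-0.2273, 0.0, -0.4898, 0.0, 0.0, 0.0] mm 135.00000000000006 deg 0.0
[-0.53305309  0.54139927  1.45367646 -0.23934097  1.51456451  1.03203715]
```

```bash
python3 -m creep '[[-0.004,0,-0.008,0,0,0],[-0.012,0,-0.025,0,0,0],[-0.023,0,-0.05,0,0,0],[-0.037,0,-0.08,0,0,0],[-0.053,0,-0.115,0,0,0],[-0.07,0,-0.15,0,0,0],[-0.088,0,-0.19,0,0,0],[-0.107,0,-0.23,0,0,0],[-0.125,0,-0.27,0,0,0],[-0.144,0,-0.31,0,0,0],[-0.162,0,-0.35,0,0,0],[-0.181,0,-0.39,0,0,0],[-0.199,0,-0.43,0,0,0],[-0.213,0,-0.46,0,0,0],[-0.223,0,-0.48,0,0,0],[-0.23,0,-0.495,0,0,0],[-0.23,0,-0.495,0,0,0],[-0.23,0,-0.495,0,0,0]]' -1 45
python3 - <<'E'
from h import *
o=manip.get_obs(); print(o['joint_positions'],o['wrist_torque'])
w=optics.capture("side"); cv2.imwrite("pics/d1.png",w[:,:,::-1])
E
```

```text
time: 5.45
tcp_pos: [0.4522, -0.2391, 0.2528]
eef_rot: [0.007, 0.976, 0.031, -0.216]
force: [-0.5, 0.1, -2.9]
grip_width: 0.468
grip_force: 45.0
[-0.5332075   0.43633137  1.27798353 -0.24495427  1.78763352  0.96449314] [ 0.12010464 -0.32384773  0.05014887]
```

View pics/d1.png

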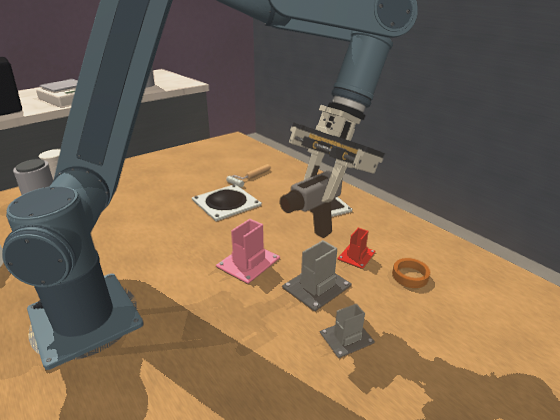

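Side view: the thermometer is out and level, held in the hand with its nose to the left at (292,203), and the cradle is empty. Working out the carry.

```bash
cat >> h.py <<'E'
DOME=np.array([.5235,.2532,.035])
o_g=(np.array([.4523,-.2390,.1167])); Rg=rot([.007,.976,.031,-.2155])
REL_R=Rg.inv()*thR(YAW); REL_p=Rg.inv().apply(TH-o_g)   # thermometer in tool
def goal(yaw,pitch,dist=.1,up=0):
    T=thR(yaw,pitch); org=DOME+[0,0,up]-T.apply([.085+dist,0,0]); Rt=T*REL_R.inv(); return org-Rt.apply(REL_p),Rt
E
python3 - <<'E'
from h import *
print(REL_p,REL_R.as_matrix().round(3))
for y,p,u in((205.8,60,.08),(205.8,60,0)):
    g=goal(y,p,up=u); print(g[0],g[1].as_matrix()[:,2]); rows(*g)
im=cv2.imread("pics/d1.png"); g=im[185:215,195:260].max(2); m=(g<60).astype(np.uint8)
k=max(cv2.findContours(m,0,1)[0],key=cv2.contourArea)+[195,185]; D=onplane("side",k[:,0],.012); print(cv2.minEnclosingCircle((D[:,:2]*1000).astype(np.float32)),D.min(0),D.max(0))
E
```

```text
[-2.87325133e-03 -4.98421916e-06 -1.33294562e-02] [[-0.907  0.001 -0.421]
 [ 0.001  1.     0.   ]
 [ 0.421 -0.    -0.907]]
[0.61579861 0.29781224 0.26596086] [ 0.51758797  0.25037754 -0.81817711]
row [0.6948, -2.1013, -0.3809, 0.0231, 0.6583, -0.256] mm 561.4242756114584 deg 63.60212938715055
[0.61579861 0.29781224 0.18596086] [ 0.51758797  0.25037754 -0.81817711]
row [0.8297, -2.1012, -0.0907, 0.0231, 0.6583, -0.256] mm 565.2213403987553 deg 63.60212938715055
((519.4140014648438, 250.56044006347656), 67.00591278076172) [0.45391737 0.18465984 0.012     ] [0.58240434 0.31368187 0.012     ]
```

```bash
sed -i 's/^DOME=.*/DOME=np.array([.5215,.2520,.035])/' h.py
python3 -m creep '[[0,-0.015,-0.005,0,0,0],[0.005,-0.05,-0.015,0,0.01,0],[0.01,-0.1,-0.03,0,0.02,0],[0.02,-0.17,-0.045,0,0.04,-0.01],[0.03,-0.24,-0.06,0,0.06,-0.02],[0.05,-0.31,-0.075,0,0.08,-0.03],[0.06,-0.38,-0.09,0,0.1,-0.04],[0.08,-0.45,-0.1,0,0.12,-0.05],[0.1,-0.52,-0.11,0,0.14,-0.06],[0.12,-0.59,-0.12,0,0.16,-0.07],[0.14,-0.66,-0.13,0,0.18,-0.08],[0.16,-0.73,-0.14,0,0.2,-0.09],[0.18,-0.8,-0.15,0,0.22,-0.1],[0.2,-0.87,-0.16,0,0.24,-0.11],[0.21,-0.93,-0.17,0,0.26,-0.12],[0.22,-0.97,-0.175,0,0.275,-0.125],[0.22,-0.99,-0.18,0,0.28,-0.13],[0.22,-0.99,-0.18,0,0.28,-0.13]]' -1 45
python3 - <<'E'
from h import *
print(manip.get_obs()['joint_positions'].round(3))
rows(*goal(205.8,60,up=.08))
E
```

```text
time: 7.3
tcp_pos: [0.505, 0.0126, 0.271]
eef_rot: [-0.022, 0.991, 0.131, 0.003]
force: [-0.2, -0.8, -3.0]
grip_width: 0.469
grip_force: 45.0
[-0.228  0.146  1.55   0.043  1.455  1.075]
row [0.7148, -0.9821, 0.07, 0.0117, 0.3789, -0.123] mm 304.1683161574697 deg 35.86576231889727
```

```bash

python3 -m creep '[[0.01,-0.015,0,0,0.006,0],[0.04,-0.05,0,0,0.02,-0.01],[0.08,-0.1,0.005,0,0.04,-0.015],[0.12,-0.16,0.01,0.002,0.06,-0.02],[0.17,-0.23,0.015,0.003,0.09,-0.03],[0.22,-0.3,0.02,0.004,0.12,-0.04],[0.27,-0.37,0.03,0.005,0.145,-0.045],[0.32,-0.44,0.03,0.005,0.17,-0.055],[0.37,-0.51,0.04,0.006,0.2,-0.065],[0.42,-0.58,0.04,0.007,0.225,-0.07],[0.47,-0.65,0.05,0.008,0.25,-0.08],[0.52,-0.72,0.05,0.009,0.28,-0.09],[0.57,-0.79,0.06,0.009,0.305,-0.1],[0.62,-0.85,0.06,0.01,0.33,-0.105],[0.66,-0.91,0.065,0.011,0.35,-0.115],[0.69,-0.95,0.068,0.011,0.365,-0.12],[0.71,-0.975,0.07,0.012,0.376,-0.123],[0.715,-0.982,0.07,0.012,0.379,-0.123],[0.715,-0.982,0.07,0.012,0.379,-0.123],[0.715,-0.982,0.07,0.012,0.379,-0.123]]' -1 45
python3 - <<'E'
from h import *
print(manip.get_obs()['joint_positions'].round(3))
rows(*goal(205.8,60,up=.0))
for n in("scene","side"): 
    im=optics.capture(n)[:,:,::-1]; cv2.imwrite(f"pics/{n}2.png",im)
a=cv2.imread("pics/scene2.png")[150:350,250:450]; b=cv2.imread("pics/side2.png")[60:260,140:340]
cv2.imwrite("pics/m2.png",cv2.resize(np.hstack([a,b]),None,fx=2,fy=2,interpolation=cv2.INTER_CUBIC))
E
```

```text
time: 9.3
tcp_pos: [0.6144, 0.2957, 0.2657]
eef_rot: [-0.068, 0.93, 0.212, 0.294]
force: [-0.5, 0.1, -3.0]
grip_width: 0.473
grip_force: 45.0
[0.21  0.131 1.745 0.22  0.679 1.203]
row [-0.1837, -0.0037, 0.2609, -0.0, 0.0003, -0.0009] mm 79.77121674651914 deg 0.08403762177827144
```

View pics/m2.png

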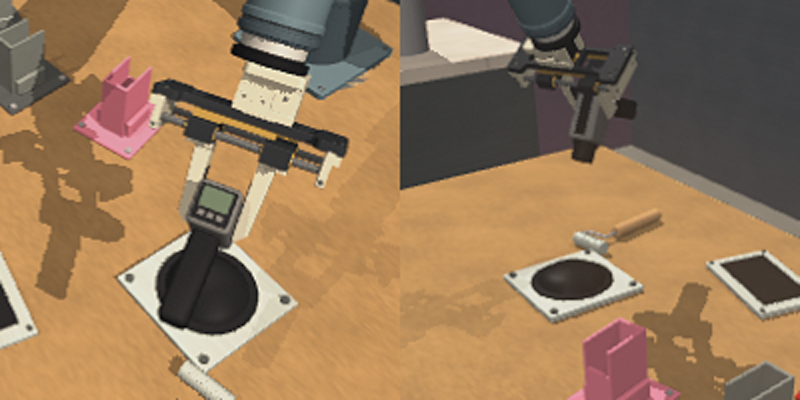

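The thermometer hangs nose-down above the dome, firmly held (lens end near side px (432,138)). Descending the last 80 mm.

```bash

python3 -m creep '[[-0.005,0,0.008,0,0,0],[-0.02,0,0.028,0,0,0],[-0.04,0,0.056,0,0,0],[-0.06,-0.001,0.085,0,0,0],[-0.08,-0.001,0.115,0,0,0],[-0.1,-0.002,0.145,0,0,0],[-0.12,-0.002,0.175,0,0,0],[-0.143,-0.003,0.205,0,0,0],[-0.16,-0.003,0.23,0,0,0],[-0.175,-0.004,0.25,0,0,0],[-0.183,-0.004,0.26,0,0,0],[-0.184,-0.004,0.261,0,0,0],[-0.184,-0.004,0.261,0,0,0]]' -1 45
python3 - <<'E'
from h import *
o=manip.get_obs();print(o['joint_positions'].round(3)); rows(*goal(205.8,60))
Rt=rot(o['eef_rot']);T=Rt*REL_R;org=o['tcp_pos']+Rt.apply(REL_p)
pts=[org+T.apply(v) for v in([.085,0,0],[-.055,.022,.024],[-.055,-.022,.024],[.055,-.022,.024],[.055,.022,.024],[-.031,0,-.116])]+[DOME]
fr=[]
for n,(x,y) in(("scene",(260,180)),("side",(150,100))):
    im=optics.capture(n)[:,:,::-1].copy(); cv2.imwrite(f"pics/{n}3.png",im); c=cv2.resize(im[y:y+140,x:x+140],None,fx=2.85,fy=2.85,interpolation=cv2.INTER_CUBIC)
    q=proj(n,pts); print(n,q.round(1).tolist())
    for i,p in enumerate(q): cv2.circle(c,tuple(int(t) for t in (p-[x,y]+.5)*2.85),3,(0,0,255) if i in(0,6) else (0,255,0),1)
    fr.append(c)
cv2.imwrite("pics/m3.png",np.hstack(fr))
E
```

```text
time: 10.7
tcp_pos: [0.6139, 0.2971, 0.1861]
eef_rot: [-0.068, 0.93, 0.212, 0.294]
force: [1.2, 0.4, -3.2]
grip_width: 0.475
grip_force: 45.0
[0.213 0.214 1.859 0.294 0.487 1.117]
row [-0.0014, 0.0017, -0.0002, -0.0002, -0.0002, -0.0006] mm 0.5516716228837023 deg 0.06277877539862842
scene [[353.3, 284.8], [345.0, 262.4], [365.5, 270.3], [365.8, 277.3], [347.6, 270.2], [330.6, 331.5], [354.5, 288.9]]
side [[231.8, 162.6], [243.8, 119.7], [232.0, 118.0], [224.5, 151.2], [236.1, 153.4], [255.2, 135.7], [225.2, 192.6]]
```

View pics/m3.png

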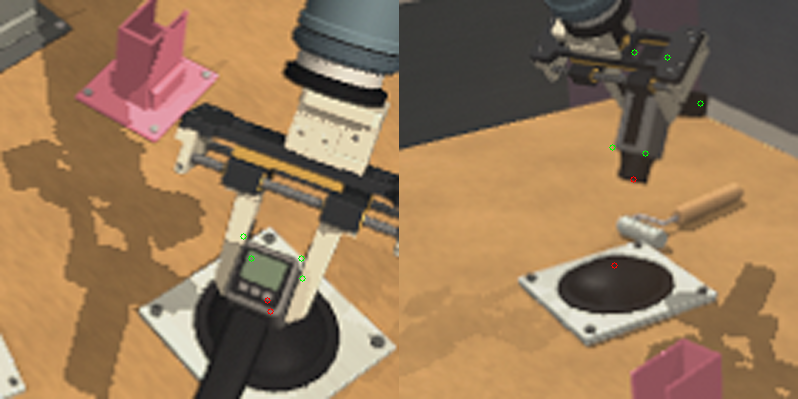

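```bash
python3 - <<'E'
from h import *
o=manip.get_obs();Rt=rot(o['eef_rot']);T=Rt*REL_R;org=o['tcp_pos']+Rt.apply(REL_p)
a=np.linspace(0,2*np.pi,40); ring=np.c_[np.full(40,.085),.018*np.cos(a),.018*np.sin(a)]
box=lambda x:np.array([[x,.022,-.022],[x,-.022,-.022],[x,-.022,.024],[x,.022,.024],[x,.022,-.022]])
fl=DOME+np.c_[.068*np.cos(a),.068*np.sin(a),np.full(40,-.023)]
fr=[]
for n,(x,y),w in(("scene",(315,245),80),("side",(190,115),80)):
    c=cv2.resize(cv2.imread(f"pics/{n}3.png")[y:y+w,x:x+w],None,fx=5,fy=5,interpolation=cv2.INTER_CUBIC)
    for P,col in((org+T.apply(ring),(0,0,255)),(org+T.apply(box(.055)),(0,255,0)),(org+T.apply(box(-.055)),(0,255,255)),(fl,(255,0,255))):
        cv2.polylines(c,[((proj(n,P)-[x,y]+.5)*5).astype(np.int32).reshape(-1,1,2)],False,col,1)
    fr.append(c)
cv2.imwrite("pics/m4.png",np.hstack(fr))
E
```

```text
(no output)
```

View pics/m4.png

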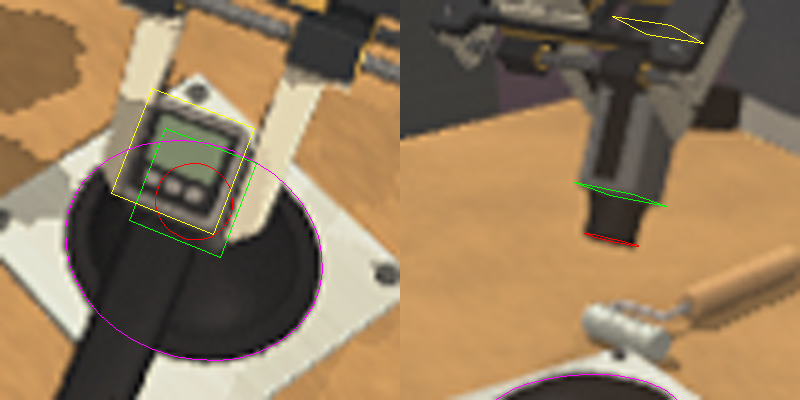

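The predicted barrel, lens ring (side px about (232,163)) and dome flange outlines match both pictures to about 1 px. The pose is right, so I let it settle and hand in.

```bash
python3 -m creep '[[0,0,0,0,0,0],[0,0,0,0,0,0],[0,0,0,0,0,0],[0,0,0,0,0,0],[0,0,0,0,0,0]]' -1 45; python3 - <<'E'
from h import *
rows(*goal(205.8,60)); print(manip.finish_job())
E
```

```text
time: 11.3
tcp_pos: [0.6137, 0.2971, 0.1859]
eef_rot: [-0.068, 0.93, 0.212, 0.294]
force: [-0.0, -0.1, -2.5]
grip_width: 0.475
grip_force: 45.0
row [-0.0, 0.002, -0.0006, -0.0002, 0.0001, -0.0006] mm 0.5148292898298406 deg 0.06280815684670572
the job is handed in; nothing more can be done
None
```

I handed the job in at 11.3 s, with the thermometer held steady about 60° nose-down, its lens about 10 cm from the middle of the dome and aimed at it; I saw no contact with either mould and nothing shifted, but the hand-in returned no verdict.

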